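# Stand up a fallen parts bin and scan its label

### The arm

A 6-joint arm with a two-finger parallel gripper is mounted at the origin on the work surface. World frame = base frame: x ahead of the robot, y to its left, z up, the work surface at z = 0. Lengths are in m, angles in rad, forces in N, time in s.
With the tool pointing down it reaches from about 0.225 to 0.875 m from the base axis. Payload 3.4 kg.
Tool frame: the origin (TCP) lies at the very end of the fingers, on their centre line; the grasp point (between the pads) lies 19 mm behind it; z points along the fingers, y is the direction in which the jaws open and shut (so a half turn about z gives the same grasp; the last joint's range is limited). The gripper opens to 85 mm and grips with 20 to 120 N. Pads are 22 mm wide; open, the fingers measure 114 mm over their backs; the gripper's body (76 mm by 85 mm) begins 54 mm behind the grasp point. The pads swing forward as they close: fully open they stand 13 mm farther back than shut.
Start: joints at [-1.417, 0.276, 1.505, -0, 1.361, -0.121], TCP at [0.156, -0.553, 0.231] pointing down, gripper open.
Joint ranges: [-2.89, 2.89], [-0.75, 2.08], [0.22, 2.7], [-1.18, 4.32], [0.11, 2.71], [-2.7, 2.7]. Speed limits (rad/s): [2.57, 2.57, 3.14, 3.14, 3.14, 3.14].

### API

Orientations are given as a unit quaternion [w, x, y, z].
In Python, from rig import manip, viewer, job gives the robot as it stands.
- The arm moves only by the shell command python3 -m crank 'ROWS' [OPENING] [FORCE]. ROWS is JSON, a list of rows, each a list of 6 numbers: the shift along the tool's x, y, z in m, then the turn, a rotation vector about the tool's x, y, z in degrees. In form: [[dx, dy, dz, rx, ry, rz], ...]. A call has 1 to 20 rows; each row is the pose to reach, as a shift and turn from the pose measured when the call began, along the tool's axes at that moment; what a row does not reach only later rows make up. A row lasts 1/8 s, in which the tool goes at most 62.5 mm and 10.7 degrees, less where a joint would pass 70% of its speed; a pose out of reach is approached as far as the arm can. A call with a gripper value outside its range is refused whole. OPENING is the opening, from 0 (shut) to 1 (fully open), set as the call begins (- or left out, the last holds). The fingers move at their own pace and stop on an object; FORCE is the grip in N (left out, the last holds). Time passes only in rows, so rows that repeat a pose let the fingers close. It gives the time, the measured TCP pose, the force and the opening at its end, in the units of the state.
- manip.get_state(): the state, without advancing time (a new reading comes with each control period).
- viewer.get_image(name): name is "side" or "top" or "wrist"; returns a dict with "frame" (384x512x3 uint8, blue, green, red), "range_z" (384x512 float32, m along the optical axis (not along the pixel's ray), 0 where there is no reading), "intrinsics" (3x3 intrinsics, pixels), "world_from_camera" (4x4, takes a point from camera to world coordinates); the wrist camera has in their place "mount" (4x4, takes a point from camera to tool coordinates, whose origin is the TCP and whose axes are the flange's). Camera axes: x right, y up, looking along -z (the intrinsics and any distortion apply to the point x, -y, -z); pixel columns grow to the right and rows downward; lengths in m; the calibration is good to about 2 mm. A picture is of the moment at which its call begins: read the wrist's pose just before it.
- job.sign_off(): hands the job in, once; it reports no verdict.
The state is a dict: "clock": time; "qpos": joint angles; "qd": joint speeds; "effort": joint torques, N m; "position": TCP position; "ee_rot": TCP orientation; "contact_force": force on the tool from outside, world axes, zero at the start; "moment": the same for the moment, N m; "width": finger opening in m.
Only numpy, scipy, OpenCV 4.12 (cv2) and the standard library are available. Lean on these libraries where they do the work, as an engineer would, in place of code of your own. Each camera call takes 0.05 s, during which the arm holds its last target. There are 200 camera calls.

### The job

The orange parts bin has fallen on its side: stand it upright on the bench again. Then pick up the hand scanner and aim it squarely at the middle of the bin's label from its reading distance of 80 mm, holding it steady there for at least one second without touching the bin with it; finally stand the scanner back upright on the middle of its charging pad. Leave the steel tin and the carton as they are.

Things in the scene. Friction and masses are not known exactly. Their poses are not given: they have to be found in the camera images.
- bin: Loose empty orange parts bin, 0.25 kg, 130 (its x) x 100 (y) x 75 (z) mm, walls 4 mm. Origin: centre of its underside; z points out of its open top, -x is its front. Sides and back rise to 75 mm; the front is a 20 mm lip, then a panel sloping 30 deg up and back from x=-65, z=20 to x=-4, z=55. The top is open behind that. Starts lying on its -y side, +y side wall uppermost at 100 mm.
- rim (a point): Middle of the top edge of the bin's +y side wall, at x = 25, y = 48, z = 75 mm in the bin's frame. While the bin lies, this is on the uppermost wall (4 mm thick), 98 mm above the bench, at the open end that faces sideways; the bottom edge at the other, closed end is where the bin pivots when tipped up.
- label: White code label with black bars, 50 (its x) x 76 (its y) mm, stuck on the middle of the bin's sloping front panel (it moves with the bin). Origin: its centre; z is the outward normal of the label. With the bin upright z points up and to the bin's front, 30 deg from vertical. In the bin's frame its centre is at x = -35, y = 0, z = 37.5 mm.
- scanner: Loose hand scanner, 0.22 kg, 126 mm tall, standing nose down: round yellow nose 60 mm across from z = 0 to 16 mm, tapering to 40 mm at z = 48 mm; above it a black handle 38 (its x) x 30 (its y) mm up to z = 126 mm, to be gripped there. Origin: centre of the flat nose face, which holds the window; z runs up along the handle, the reading beam leaves the nose along -z.
- spot (a point): The scanner's sharp reading point: on the beam, 80 mm in front of the nose face (at z = -80 mm in the scanner's frame; below the bench top while the scanner stands).
- pad: Fixed round black charging pad with a grey top, 100 mm across, 12 mm high, flat on top. Origin: centre of its underside. The scanner stands on it.
- tin: Bystander: open steel tin, 76 mm across, 105 mm tall, loose. Origin: centre of its underside.
- carton: Bystander: cardboard carton of fittings, 110 x 95 x 70 mm, loose. Origin: centre of its underside.
There are look-alikes about, which are no part of the job. Several things have the shape of the bin; the one meant has the colours described above.

How it is judged:
On the way, in this order (a step that is already met when the one before it is completed fails the run):
1. the bin stands upright on the bench, at rest, with the scanner still standing on its pad (angle between each of bin, scanner's own z axis and vertical below 0.1 rad and height (world z) of bin below 0.008 m and linear speed of bin below 0.02 m/s and horizontal distance between scanner and pad below 0.03 m), for 0.2 s.
2. the gripped scanner is held steady (under 20 mm/s) for 1 s, its reading point within 15 mm of the label's centre, its beam within 0.17 rad of the label's normal, the bin upright (angle between bin's own z axis and vertical below 0.1 rad and height (world z) of bin below 0.008 m and distance between spot and label below 0.015 m and angle between the z axis of scanner and the z axis of label, either way round below 0.17 rad and z of scanner in the frame of label above 0.05 m and linear speed of scanner below 0.02 m/s and angular speed of scanner below 0.15 rad/s and contact force between the fingers and scanner above 1 N), for 1 s.
At the end, for the whole second after the job is handed in: The bin stands upright on the bench (within 0.1 rad), the scanner stands upright (within 0.08 rad), nose down on the charging pad, its centre within 20 mm of the pad's centre; both released and at rest (angle between bin's own z axis and vertical below 0.1 rad and height (world z) of bin below 0.008 m and horizontal distance between scanner and pad below 0.02 m and z of scanner in the frame of pad between 0.008 and 0.016 m and angle between scanner's own z axis and vertical below 0.08 rad and linear speed of each of scanner, bin below 0.01 m/s); the robot touches nothing.
It fails at once if the tin is pushed more than 20 mm or tipped (distance of tin from where it was at the start of the episode above 0.02 m or angle between tin's own z axis and vertical above 0.3 rad).
It fails at once if the carton is pushed more than 20 mm or tipped (distance of carton from where it was at the start of the episode above 0.02 m or angle between carton's own z axis and vertical above 0.3 rad).
It fails at once if the scanner touches the bin (contact force between scanner and bin above 0.5 N).
It also fails if it takes over 66 s, if anything falls off the work surface, if the arm or the gripper's body presses on something with over 40 N, if the wrist force passes 120 N, or if a joint passes its speed limit or range.

## Working session

There is one attempt and no reset: what is moved stays moved. The work goes in short steps, Python scripts to look and compute and a shell command to move; the robot and the scene stay as the last step left them, time stands still between calls to the robot, and variables do not carry over. Pictures are saved under pics/ and viewed, about 8 in all and at most 12, crops included, and the job is handed in when it is done.

```bash
ls; mkdir -p pics
cat > h.py <<'E'
import numpy as np, cv2
from scipy.spatial.transform import Rotation as R
from rig import manip, viewer, job
def T(s=None):
    s=s or manip.get_state(); M=np.eye(4); q=s["ee_rot"]
    M[:3,:3]=R.from_quat([q[1],q[2],q[3],q[0]]).as_matrix(); M[:3,3]=s["position"]; return M
def cam(n):
    t=T(); d=viewer.get_image(n)
    M=np.array(d["world_from_camera"]) if "world_from_camera" in d else t@np.array(d["mount"])
    K=np.array(d["intrinsics"]); z=d["range_z"]; v,u=np.mgrid[:z.shape[0],:z.shape[1]]
    P=np.stack([(u-K[0,2])/K[0,0]*z,-(v-K[1,2])/K[1,1]*z,-z,np.ones_like(z)],-1)@M.T
    W=P[...,:3]; W[z==0]=np.nan
    return d["frame"],W,d
E
python3 - <<'E'
from h import *
print(manip.get_state())
for n in ("top","side"):
    f,W,d=cam(n); cv2.imwrite(f"pics/{n}0.png",f); np.save(f"{n}0.npy",W); print({k:v for k,v in d.items() if k not in("frame","range_z")})
E
```

```text
pics
{'clock': 0.0, 'qpos': array([-1.41699451e+00,  2.76563016e-01,  1.50614783e+00,  1.33334761e-05,
        1.36067809e+00, -1.21038464e-01]), 'qd': array([-0.00099758,  0.00078219, -0.00041734,  0.00082968, -0.00171989,
       -0.00141029]), 'effort': array([-2.96750040e-03, -4.16781485e+01, -2.45807147e+01, -6.26891433e-04,
        1.10765855e-02, -1.39008932e-06]), 'position': array([ 0.15594734, -0.55289733,  0.23045208]), 'ee_rot': array([-8.98127120e-04,  9.90572494e-01,  1.36986596e-01, -8.19440863e-06]), 'contact_force': array([ 0.30963634,  0.57597492, -0.01208782]), 'moment': array([-0.03572708,  0.02850675,  0.02742284]), 'width': 0.08582741431899103}
{'intrinsics': array([[366.10736405,   0.        , 256.15393019],
       [  0.        , 366.10736405, 192.38612894],
       [  0.        ,   0.        ,   1.        ]]), 'world_from_camera': array([[-0.01645491,  0.98357598, -0.17974292,  0.41080649],
       [-0.99931128, -0.02215768, -0.02976574, -0.00932588],
       [-0.03325955,  0.17912934,  0.98326318,  1.07927872],
       [ 0.        ,  0.        ,  0.        ,  1.        ]])}
{'intrinsics': array([[375.2289307,   0.       , 246.3373529],
       [  0.       , 375.2289307, 186.6368837],
       [  0.       ,   0.       ,   1.       ]]), 'world_from_camera': array([[-0.88374217,  0.31280796, -0.34806746,  0.21742823],
       [-0.46769969, -0.56490542,  0.67980796,  0.75397794],
       [ 0.01602415,  0.76356601,  0.64553092,  0.76042354],
       [ 0.        ,  0.        ,  0.        ,  1.        ]])}
```

View pics/top0.png

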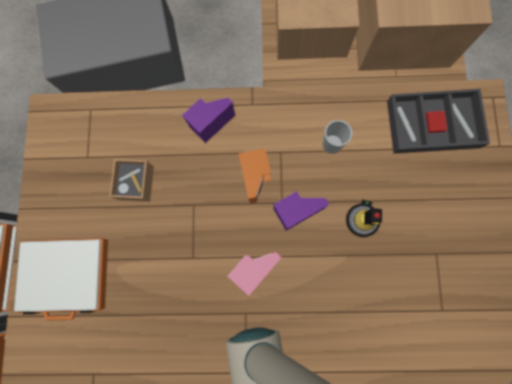

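View pics/side0.png

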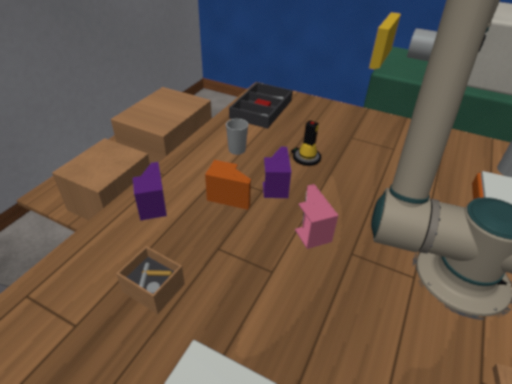

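Run:
```python
from h import *
f=cv2.imread("pics/top0.png"); W=np.load("top0.npy")
hsv=cv2.cvtColor(f,cv2.COLOR_BGR2HSV)
m=(hsv[...,0]<14)&(hsv[...,1]>170)&(W[...,2]>.088)&(W[...,2]<.112)&(np.arange(512)[None]>200)&(np.arange(512)[None]<300)
print(m.sum(),np.nanmedian(W[m],0))
h=cv2.convexHull((W[m][:,:2]*1000).astype(np.float32)); print(cv2.approxPolyDP(h,4,True)[:,0].round())
for nm,(u0,u1,v0,v1) in dict(scanner=(340,390,190,240),tin=(320,356,116,156),carton=(105,150,155,202),purple=(270,330,188,232),pink=(225,285,248,298)).items():
    P=W[v0:v1,u0:u1].reshape(-1,3); P=P[P[:,2]>.02 if nm!="scanner" else P[:,2]>.006]
    print(nm,P.min(0).round(3),P.max(0).round(3))
    if nm=="scanner":
        t=P[P[:,2]>.12]; print("top",t.mean(0),len(t),cv2.minAreaRect((t[:,:2]*1000).astype(np.float32)))
        pd=P[(P[:,2]<.016)]; print("pad",cv2.minEnclosingCircle((pd[:,:2]*1000).astype(np.float32)))
a=cv2.resize(f[130:240,220:400],None,fx=4,fy=4,interpolation=cv2.INTER_CUBIC); cv2.imwrite("pics/c1.png",a)
```

```text
3 [0.5762264  0.03219963 0.0905845 ]
[[576.  35.]
 [576.  27.]]
scanner [ 0.469 -0.334  0.006] [ 0.58  -0.237  0.143]
top [ 0.51605952 -0.28649709  0.13584603] 196 ((516.56982421875, -288.19830322265625), (29.523067474365234, 39.34475326538086), 84.75228881835938)
pad ((524.23388671875, -286.201416015625), 55.599281311035156)
tin [ 0.714 -0.248  0.02 ] [ 0.79  -0.173  0.11 ]
carton [0.587 0.335 0.02 ] [0.703 0.438 0.075]
purple [ 0.491 -0.175  0.02 ] [ 0.588 -0.027  0.105]
pink [ 0.32  -0.042  0.084] [0.426 0.098 0.105]
```

View pics/c1.png

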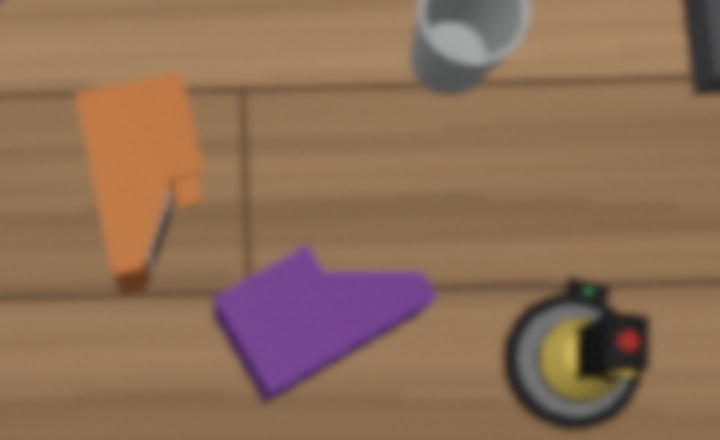

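Run:
```python
from h import *
f=cv2.imread("pics/top0.png"); W=np.load("top0.npy")
hsv=cv2.cvtColor(f,cv2.COLOR_BGR2HSV); print(hsv[170,255],hsv[190,250],hsv[160,310],W[170,255])
m=(hsv[...,0]<14)&(hsv[...,1]>150)&(W[...,2]>.088)&(W[...,2]<.112)&(np.arange(512)[None]>200)&(np.arange(512)[None]<300)
print(m.sum(),np.nanmedian(W[m],0))
mm=np.zeros((600,600),np.uint8); P=W[m]*1000
cs=cv2.findContours(m.astype(np.uint8),0,1)[0]; c=max(cs,key=cv2.contourArea)
for p in cv2.approxPolyDP(c,2,True)[:,0]: print(p,W[p[1],p[0]].round(3))
# model fit: side outline polygon in (xb,zb); world = o + xb*ex + zb*ez, bottom plane z
poly=np.array([[-65,0],[65,0],[65,75],[-4,75],[-4,55],[-65,20]],float)
from scipy.optimize import minimize
Q=P[:,:2]; K=viewer.get_image
def cost(p):
    ex=np.array([np.cos(p[2]),np.sin(p[2])]); ez=np.array([ex[1],-ex[0]])
    w=(p[:2]+poly[:,:1]*ex+poly[:,1:]*ez).astype(np.float32)
    im=np.zeros((400,400),np.uint8); return w
def iou(p):
    w=cost(p); a=np.zeros((300,300),np.uint8)
    Kt=np.array([[366.1,0,256.15],[0,366.1,192.39],[0,0,1]])
    M=np.array([[-0.01645491,0.98357598,-0.17974292,0.41080649],[-0.99931128,-0.02215768,-0.02976574,-0.00932588],[-0.03325955,0.17912934,0.98326318,1.07927872]])
    X=np.c_[w/1000,np.full(6,.1)]; c=(X-M[:,3])@M[:,:3]; u=-c[:,0]/c[:,2]*366.1+256.15; v=c[:,1]/c[:,2]*366.1+192.39
    b=np.zeros((384*4,512*4),np.uint8); cv2.fillPoly(b,[np.round((np.c_[u,v]+.5)*4).astype(int)],1)
    A=np.kron(m.astype(np.uint8),np.ones((4,4),np.uint8)); return 1-(A&b).sum()/(A|b).sum()
c0=np.nanmean(P,0)
best=min((minimize(iou,[c0[0],c0[1]+35,a],method="Nelder-Mead",options=dict(initial_simplex=[[c0[0],c0[1]+35,a],[c0[0]+10,c0[1]+35,a],[c0[0],c0[1]+45,a],[c0[0],c0[1]+35,a+.15]])) for a in (-.1,.1,.25)),key=lambda r:r.fun)
p=best.x; print(best.fun,p); ex=np.array([np.cos(p[2]),np.sin(p[2])]); ez=np.array([ex[1],-ex[0]])
print("rim",p[:2]+25*ex+75*ez,"ex",ex,"ez",ez, "corners",cost(p).round())
```

```text
[ 13 162 192] [ 13 159 192] [ 15 107 150] [0.65246138 0.0224607  0.10011218]
893 [0.65851674 0.02767755 0.0996583 ]
[264 149] [ 0.712 -0.004  0.1  ]
[240 154] [0.698 0.063 0.104]
[249 198] [0.575 0.04  0.101]
[255 197] [0.578 0.024 0.096]
[259 178] [0.63  0.012 0.097]
[269 172] [ 0.647 -0.016  0.097]
0.09782261669114356 [6.36598681e+02 5.54169659e+01 1.91351550e-01]
rim [675.40632899 -13.45949185] ex [0.98174809 0.19018595] ez [ 0.19018595 -0.98174809] corners [[573.  43.]
 [700.  68.]
 [715.  -6.]
 [647. -19.]
 [643.   1.]
 [577.  23.]]
```

```bash
cat >> h.py <<'E'
def row(G):
    D=np.linalg.inv(T())@G; r=R.from_matrix(D[:3,:3]).as_rotvec(degrees=True)
    return np.r_[D[:3,3].round(4),r.round(1)].tolist(), "rows>=",max(np.linalg.norm(D[:3,3])/.0625,np.linalg.norm(r)/10.7).round(1)
EX=np.array([.9817,.1902,0]); D=np.array([-.1902,.9817,0]); Z=np.array([0,0,1.])
def bint(tilt):  # tool pose rot: tilt deg from down toward D, x along EX
    t=np.radians(tilt); z=-Z*np.cos(t)+D*np.sin(t); return np.c_[EX,np.cross(z,EX),z]
def mk(Rm,p): M=np.eye(4); M[:3,:3]=Rm; M[:3,3]=p; return M
O=np.array([.6366,.0554,0])
E
cat > a.py <<'E'
from h import *
Rm=bint(65); rim=O+.015*EX-.075*D+.098*Z; G=rim+.020*Rm[:,2]
print("G",G)
print(row(mk(Rm,G-.05*Rm[:,2]+.15*Z)));print(row(mk(Rm,G-.05*Rm[:,2])));print(row(mk(Rm,G)))
print(row(mk(T()[:3,:3],T()[:3,3]+[0,0,.15])))
E
python3 a.py
```

```text
G [0.66214291 0.00241995 0.08954763]
([0.6341, -0.3521, -0.0295, 64.9, 2.7, 4.3], 'rows>=', np.float64(11.6))
([0.6341, -0.3518, 0.1205, 64.9, 2.7, 4.3], 'rows>=', np.float64(11.8))
([0.6379, -0.397, 0.1418, 64.9, 2.7, 4.3], 'rows>=', np.float64(12.2))
([0.0, -0.0003, -0.15, -0.0, 0.0, 0.0], 'rows>=', np.float64(2.4))
```

```bash
python3 -m crank '[[0,0,-0.08,0,0,0],[0.06,-0.03,-0.12,0,0,0],[0.634,-0.352,-0.03,65,2.7,4.3],[0.634,-0.352,-0.03,65,2.7,4.3],[0.634,-0.352,-0.03,65,2.7,4.3],[0.634,-0.352,-0.03,65,2.7,4.3],[0.634,-0.352,-0.03,65,2.7,4.3],[0.634,-0.352,-0.03,65,2.7,4.3],[0.634,-0.352,-0.03,65,2.7,4.3],[0.634,-0.352,-0.03,65,2.7,4.3],[0.634,-0.352,-0.03,65,2.7,4.3],[0.634,-0.352,-0.03,65,2.7,4.3],[0.634,-0.352,-0.03,65,2.7,4.3],[0.634,-0.352,-0.03,65,2.7,4.3],[0.634,-0.352,-0.03,65,2.7,4.3],[0.634,-0.352,-0.03,65,2.7,4.3]]' 0.5 40; python3 a.py; python3 -c "
from h import *
s=manip.get_state();print(s['qpos'].round(2),s['position'],s['width'])"
```

```text
clock: 2.1
position: [0.6701, -0.0436, 0.2613]
ee_rot: [-0.536, 0.839, 0.079, -0.051]
contact_force: [-0.7, -0.6, 0.5]
width: 0.0429
G [0.66214291 0.00241995 0.08954763]
([0.0009, -0.0, 0.0015, -0.1, -0.1, -0.1], 'rows>=', np.float64(0.0))
([0.0011, 0.136, 0.0645, -0.1, -0.1, -0.1], 'rows>=', np.float64(2.4))
([0.001, 0.1362, 0.1145, -0.1, -0.1, -0.1], 'rows>=', np.float64(2.8))
([-0.0002, -0.1361, -0.0631, 0.0, 0.0, -0.0], 'rows>=', np.float64(2.4))
[-0.55  0.76  1.11  0.86  2.05  0.92] [ 0.67012784 -0.04355192  0.26125841] 0.04288484764340792
```

Run:
```python
from h import *
f,W,d=cam("wrist"); cv2.imwrite("pics/w1.png",f)
hsv=cv2.cvtColor(f,cv2.COLOR_BGR2HSV)
m=(hsv[...,0]<16)&(hsv[...,1]>150)&(W[...,2]>.085)&(W[...,2]<.115)
P=W[m]; L=np.c_[(P-O)@EX,(P-O)@-D,P[:,2]]; print(m.sum(),np.nanmin(L,0),np.nanmax(L,0),np.median(L,0))
```

```text
7845 [-0.57390625 -1.45622744  0.08500441] [0.17331518 0.07591498 0.11421639] [0.01855394 0.03346528 0.1004277 ]
```

View pics/w1.png

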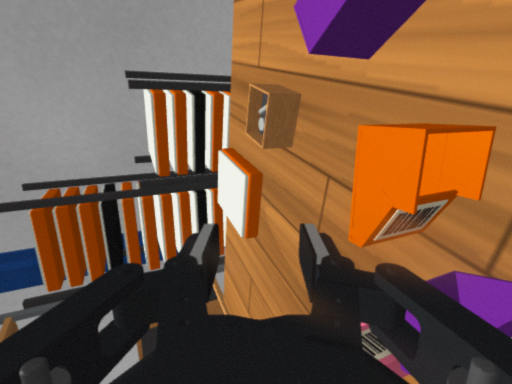

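The wrist view shows the orange bin (360–495, 125–245) with its white barcode label (410, 218) and the open end facing the gripper. Of the bin shapes in the top view (orange 255,175; purple 300,210 and 210,117; pink 253,272), only this one fits. The fitted rim agrees to about 1 mm.

```bash
python3 -m crank '[[0.001,0.05,0.024,0,0,0],[0.001,0.1,0.047,0,0,0],[0.001,0.136,0.0645,0,0,0],[0.001,0.136,0.0645,0,0,0],[0.001,0.136,0.08,0,0,0],[0.001,0.136,0.1,0,0,0],[0.001,0.136,0.1145,0,0,0],[0.001,0.136,0.1145,0,0,0]]' 0.5 ; python3 a.py
```

```text
clock: 3.15
position: [0.6616, 0.0042, 0.0903]
ee_rot: [-0.536, 0.839, 0.08, -0.052]
contact_force: [0.4, -0.6, 0.5]
width: 0.0428
G [0.66214291 0.00241995 0.08954763]
([-0.0, -0.1348, -0.1144, -0.1, 0.0, -0.1], 'rows>=', np.float64(2.8))
([0.0001, 0.0013, -0.0514, -0.1, 0.0, -0.1], 'rows>=', np.float64(0.8))
([0.0002, 0.0014, -0.0014, -0.1, 0.0, -0.1], 'rows>=', np.float64(0.0))
([-0.0002, -0.1361, -0.063, 0.0, -0.0, -0.0], 'rows>=', np.float64(2.4))
```

Run:
```python
from h import *
f,W,d=cam("wrist"); cv2.imwrite("pics/w2.png",f)
```

```text
(no output)
```

View pics/w2.png

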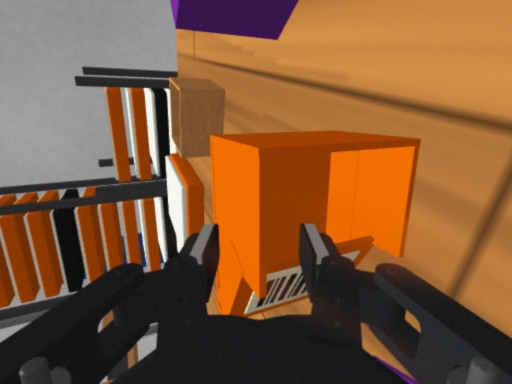

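The wall (face 212–262, y 140–310) lies between the fingers (tips at 215 and 305), with the right finger inside the opening. I'll close the gripper.

```bash
python3 -m crank '[[0,0,0,0,0,0],[0,0,0,0,0,0],[0,0,0,0,0,0],[0,0,0,0,0,0],[0,0,0,0,0,0],[0,0,0,0,0,0]]' 0 30
python3 - <<'E'
from h import *
f,W,d=cam("wrist"); cv2.imwrite("pics/w3.png",f)
E
```

```text
clock: 3.95
position: [0.6622, 0.0041, 0.0939]
ee_rot: [-0.539, 0.837, 0.081, -0.051]
contact_force: [0.1, 1.5, 6.2]
width: 0.011
```

View pics/w3.png

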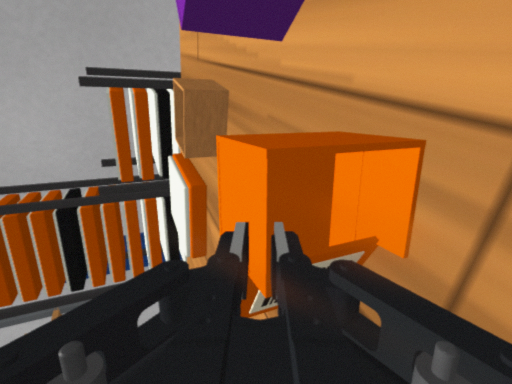

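Run:
```python
from h import *
t=T(); p=t[:3,3]-O; print("s,h,xb",p@D,p[2],p@EX)
zb=-(p@D); xb=p@EX
for phi,th in [(10,65),(18,65),(25,65),(34,56),(43,47),(52,38),(61,29),(70,20),(80,10),(90,0)]:
    a=np.radians(phi); s=.098*np.sin(a)-zb*np.cos(a); h=.098*np.cos(a)+zb*np.sin(a)
    print(phi,row(mk(bint(th),O+xb*EX+s*D+(h+.001)*Z)))
```

```text
s,h,xb -0.055207559552161195 0.0938615432873786 0.015331739499686742
10 ([0.0, -0.0195, 0.0108, -0.5, -0.1, 0.1], 'rows>=', np.float64(0.4))
18 ([0.0, -0.0295, 0.0228, -0.5, -0.1, 0.1], 'rows>=', np.float64(0.6))
25 ([-0.0, -0.0369, 0.0344, -0.5, -0.1, 0.1], 'rows>=', np.float64(0.8))
34 ([-0.0, -0.0442, 0.0505, -9.5, -0.1, 0.1], 'rows>=', np.float64(1.1))
43 ([-0.0, -0.0489, 0.0675, -18.5, -0.1, 0.1], 'rows>=', np.float64(1.7))
52 ([-0.0001, -0.0508, 0.085, -27.5, -0.1, 0.1], 'rows>=', np.float64(2.6))
61 ([-0.0001, -0.05, 0.1027, -36.5, -0.1, 0.1], 'rows>=', np.float64(3.4))
70 ([-0.0001, -0.0465, 0.1199, -45.5, -0.1, 0.0], 'rows>=', np.float64(4.3))
80 ([-0.0002, -0.0394, 0.1382, -55.5, -0.1, 0.0], 'rows>=', np.float64(5.2))
90 ([-0.0002, -0.0293, 0.155, -65.5, -0.1, 0.0], 'rows>=', np.float64(6.1))
```

```bash
python3 -m crank '[[0,-0.010,0.005,0,0,0],[0,-0.0195,0.0108,0,0,0],[0,-0.0295,0.0228,0,0,0],[0,-0.0369,0.0344,0,0,0],[0,-0.0369,0.0344,0,0,0],[0,-0.0442,0.0505,-9.5,0,0],[0,-0.0489,0.0675,-18.5,0,0],[0,-0.0508,0.085,-27.5,0,0],[0,-0.05,0.1027,-36.5,0,0],[0,-0.0465,0.1199,-45.5,0,0],[0,-0.0465,0.1199,-45.5,0,0]]' - 40
python3 - <<'E'
from h import *
f,W,d=cam("side"); cv2.imwrite("pics/s1.png",cv2.resize(f[100:290,100:400],None,fx=2,fy=2))
E
```

```text
clock: 5.38
position: [0.6364, 0.1337, 0.087]
ee_rot: [-0.173, 0.98, 0.097, -0.016]
contact_force: [0.3, 0.3, -1.8]
width: 0.003
```

View pics/s1.png

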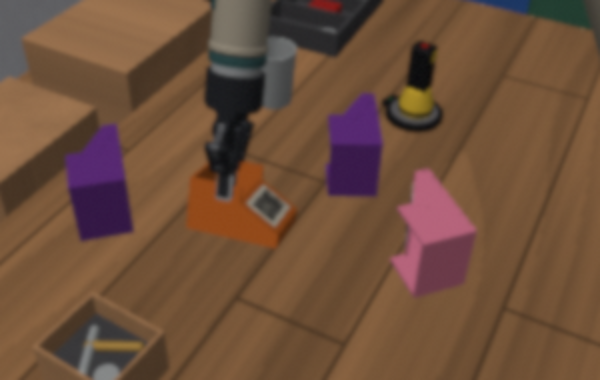

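The bin (190–295, 165–245) is held by its wall and almost upright, with the label at (268, 205). I'll finish the turn and let it down.

Run:
```python
from h import *
zb=.0552;xb=.0153
for phi,th in [(80,10),(90,0)]:
    a=np.radians(phi); s=.098*np.sin(a)-zb*np.cos(a); h=.098*np.cos(a)+zb*np.sin(a)
    print(phi,row(mk(bint(th),O+xb*EX+s*D+(h+.001)*Z)))
```

```text
80 ([0.0004, -0.0066, 0.0172, -10.0, -0.1, 0.2], 'rows>=', np.float64(0.9))
90 ([0.0004, -0.0114, 0.0362, -20.0, -0.1, 0.2], 'rows>=', np.float64(1.9))
```

```bash
python3 -m crank '[[0,-0.0033,0.0086,-5,0,0],[0,-0.0066,0.0172,-10,0,0],[0,-0.009,0.0267,-15,0,0],[0,-0.0114,0.0362,-20,0,0],[0,-0.0114,0.0362,-20,0,0]]' - 40
python3 - <<'E'
from h import *
f,W,d=cam("top"); hsv=cv2.cvtColor(f,cv2.COLOR_BGR2HSV)
m=(hsv[...,0]<16)&(hsv[...,1]>150); m[:, :190]=0; m[:,300:]=0
P=W[m&(W[...,2]>.06)]; print(len(P)); L=np.c_[(P-O)@EX,(P-O)@D,P[:,2]]; print(np.percentile(L,[1,50,99],0).round(3)); print(T().round(3))
E
```

```text
clock: 6.05
position: [0.6328, 0.1544, 0.0552]
ee_rot: [-0.0, 0.995, 0.097, 0.0]
contact_force: [-0.1, 0.4, -0.9]
width: 0.0031
104
[[-0.006  0.001  0.062]
 [ 0.061  0.035  0.075]
 [ 0.065  0.083  0.146]]
[[ 0.981  0.192 -0.     0.633]
 [ 0.192 -0.981  0.001  0.154]
 [-0.    -0.001 -1.     0.055]
 [ 0.     0.     0.     1.   ]]
```

```bash
python3 -m crank '[[0,0,0.001,0,0,0],[0,0,0.001,0,0,0]]' ; python3 -m crank '[[0,0,0,0,0,0],[0,0,0,0,0,0],[0,0,0,0,0,0],[0,0,0,0,0,0],[0,0,-0.03,0,0,0],[0,0,-0.08,0,0,0],[0,0,-0.14,0,0,0],[0,0,-0.20,0,0,0],[0,0,-0.25,0,0,0],[0,0,-0.25,0,0,0]]' 0.4
python3 - <<'E'
from h import *
f,W,d=cam("wrist"); cv2.imwrite("pics/w4.png",f)
np.save("w4.npy",W)
E
```

```text
clock: 6.35
position: [0.6332, 0.1531, 0.055]
ee_rot: [-0.002, 0.995, 0.095, -0.0]
contact_force: [-1.9, 2.1, 4.8]
width: 0.0031
clock: 7.6
position: [0.6354, 0.1526, 0.3106]
ee_rot: [-0.002, 0.995, 0.095, 0.005]
contact_force: [-0.4, 0.3, 0.4]
width: 0.034
```

View pics/w4.png

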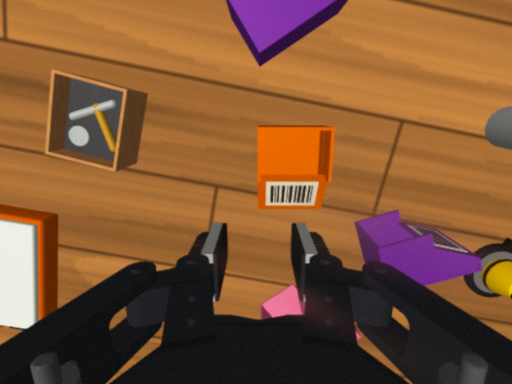

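The bin stands upright, label at (292, 194); the tin, carton and scanner are untouched. Next I'll measure the label.

Run:
```python
from h import *
f=cv2.imread("pics/w4.png"); W=np.load("w4.npy"); hsv=cv2.cvtColor(f,cv2.COLOR_BGR2HSV)
m=np.zeros(f.shape[:2],bool); m[178:210,262:324]=1
lab=m&((hsv[...,1]<110))
k=cv2.morphologyEx(lab.astype(np.uint8),cv2.MORPH_CLOSE,np.ones((5,5)))
rc=cv2.minAreaRect(np.argwhere(k)[:,::-1].astype(np.float32)); print(rc)
u,v=map(int,np.round(rc[0])); P=W[k>0]; c=np.nanmean(P,0)
n=np.linalg.svd(P-c)[2][2]; n*=np.sign(n[2]); print("label",W[v,u],c,"n",n,"angle",np.degrees(np.arccos(n[2])))
o=hsv[...,1]>150; o&=(hsv[...,0]<14)&(W[...,2]>.068)&(W[...,2]<.085)&(W[...,1]<.2)&(W[...,1]>0)
Q=W[o]; print(len(Q),np.median(Q[:,2])); r=cv2.minAreaRect((Q[:,:2]*1000).astype(np.float32)); print(r)
# refit by corners of label
print(cv2.boxPoints(rc), [W[int(round(b)),int(round(a))].round(3) for a,b in cv2.boxPoints(rc)])
ey=np.array([-n[1]*1,n[0],0]);print("pred label",O+.05*D-.035*EX+.0375*Z)
h=-n[:2]/np.linalg.norm(n[:2]); print("bin ex est",h)
```

```text
((291.4999694824219, 192.99998474121094), (50.99999237060547, 21.999996185302734), -0.0)Traceback (most recent call last):
  File "<stdin>", line 8, in <module>
    u, s, vh = gufunc(a, signature=signature)
               ~~~~~~^^^^^^^^^^^^^^^^^^^^^^^^
    raise LinAlgError("SVD did not converge")
numpy.linalg.LinAlgError: SVD did not converge
```

```bash
cat > lab.py <<'E'
from h import *
f=cv2.imread("pics/w4.png"); W=np.load("w4.npy"); hsv=cv2.cvtColor(f,cv2.COLOR_BGR2HSV)
m=np.zeros(f.shape[:2],bool); m[178:210,262:324]=1
k=cv2.morphologyEx((m&(hsv[...,1]<110)).astype(np.uint8),cv2.MORPH_CLOSE,np.ones((5,5)))
P=W[(k>0)&np.isfinite(W[...,2])]; c=P.mean(0)
n=np.linalg.svd(P-c,full_matrices=False)[2][2]; n*=np.sign(n[2]); print(len(P),"label",W[193,291],c,"n",n,"angle",np.degrees(np.arccos(n[2])))
o=(hsv[...,1]>150)&(hsv[...,0]<14)&(W[...,2]>.066)&(W[...,2]<.085)&(W[...,1]<.2)&(W[...,1]>0)&(W[...,0]<.75)
Q=W[o]; print(len(Q),np.median(Q[:,2])); print(cv2.minAreaRect((Q[:,:2]*1000).astype(np.float32)))
print("pred label",O+.05*D-.035*EX+.0375*Z, "ex est",-n[:2]/np.linalg.norm(n[:2]))
E
python3 lab.py
```

```text
1151 label [0.59425793 0.09736449 0.03923132] [0.5941536  0.0979409  0.03916316] n [-0.49192997 -0.09507574  0.86542794] angle 30.068394052892863
441 0.07479171498507048
((655.6156005859375, 110.07306671142578), (72.32720947265625, 99.55241394042969), 10.52489185333252)
pred label [0.5927305 0.097828  0.0375   ] ex est [0.98183065 0.18975928]
```

```bash
cat > sc.py <<'E'
from h import *
import sys
yaw,x,y,z=map(float,sys.argv[1:5]); a=np.radians(yaw); X=np.array([np.cos(a),np.sin(a),0])
print(row(mk(np.c_[X,np.cross(-Z,X),-Z],[x,y,z])))
E
python3 sc.py -5.25 .517 -.288 .30
```

```text
([-0.1984, 0.4103, 0.0051, -0.2, -0.3, 16.2], 'rows>=', np.float64(7.3))
```

```bash
python3 -m crank '[[-0.198,0.41,0.005,0,0,16.2],[-0.198,0.41,0.005,0,0,16.2],[-0.198,0.41,0.005,0,0,16.2],[-0.198,0.41,0.005,0,0,16.2],[-0.198,0.41,0.005,0,0,16.2],[-0.198,0.41,0.005,0,0,16.2],[-0.198,0.41,0.005,0,0,16.2],[-0.198,0.41,0.005,0,0,16.2],[-0.198,0.41,0.005,0,0,16.2],[-0.198,0.41,0.005,0,0,16.2]]' 1
python3 - <<'E'
from h import *
f,W,d=cam("wrist"); cv2.imwrite("pics/w5.png",f); np.save("w5.npy",W)
near=(abs(W[...,0]-.52)<.08)&(abs(W[...,1]+.288)<.08)
t=W[near&(W[...,2]>.128)&(W[...,2]<.145)]; print("top",len(t),np.median(t,0),cv2.minAreaRect((t[:,:2]*1000).astype(np.float32)))
p=W[near&(W[...,2]>.008)&(W[...,2]<.016)]; q=p[:,:2]
print("pad",len(p),cv2.minEnclosingCircle((q*1000).astype(np.float32)))
A=np.c_[2*q,np.ones(len(q))]
E
python3 sc.py -5.25 .517 -.288 .30
```

```text
clock: 8.9
position: [0.5177, -0.2859, 0.2995]
ee_rot: [-0.003, 0.999, -0.045, 0.002]
contact_force: [-0.7, -0.3, -1.0]
width: 0.0852
top 914 [ 0.51766942 -0.28743181  0.13778837] ((515.7894897460938, -287.59307861328125), (29.000228881835938, 39.11551284790039), 84.34099578857422)
pad 1888 ((523.2019653320312, -286.97265625), 55.331398010253906)
([-0.0006, 0.0023, -0.0002, -0.3, -0.2, 0.1], 'rows>=', np.float64(0.0))
```

View pics/w5.png

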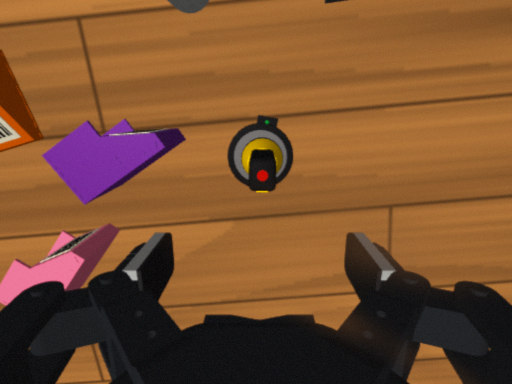

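The scanner top is at (262, 175) and the pad ring at (260, 155), with the small LED tab at (267, 120). I'll fit the pad without the tab and compute the descent.

```bash
python3 - <<'E'
from h import *
from scipy.optimize import least_squares
W=np.load("w5.npy"); near=(abs(W[...,0]-.52)<.08)&(abs(W[...,1]+.288)<.08)
p=W[near&(W[...,2]>.009)&(W[...,2]<.014)][:,:2]
h=cv2.convexHull((p*1000).astype(np.float32))[:,0]
c=np.zeros((0,2))
r=least_squares(lambda v:np.hypot(*(h-v).T)-50,[517,-288],loss="soft_l1",f_scale=1).x; print(r,(np.hypot(*(h-r).T)-50).round(1))
y=W[near&(W[...,2]>.014)&(W[...,2]<.03)][:,:2]*1000; hy=cv2.convexHull(y.astype(np.float32))[:,0]
print(least_squares(lambda v:np.hypot(*(hy-v).T)-30,[517,-288],loss="soft_l1").x,len(hy))
E
python3 sc.py -5.4 .5163 -.2876 .083
```

```text
[ 519.11674281 -284.85544088] [ 8.7 -1.7 -1.7 -1.  -1.3 -0.9 -0.6 -0.2 -0.3 -0.1  0.4  0.2  0.4  1.2
  0.5  0.7  0.2 -0.   0.4  0.9  0.7  0.2 -0.4 -0.1 -1.2 -1.2 -1.4 -1.4
 -1.7  9.9  8.6  8.2  8.7  8.7  8.7]
[ 531.86690315 -280.61460066] 13
([-0.0021, 0.0033, 0.2168, -0.3, -0.2, 0.2], 'rows>=', np.float64(3.5))
```

```bash
python3 -m crank '[[-0.002,0.003,0.05,0,0,0],[-0.002,0.003,0.1,0,0,0],[-0.002,0.003,0.15,0,0,0],[-0.002,0.003,0.19,0,0,0],[-0.002,0.003,0.217,0,0,0],[-0.002,0.003,0.217,0,0,0]]' 1; python3 -m crank '[[0,0,0,0,0,0],[0,0,0,0,0,0],[0,0,0,0,0,0],[0,0,0,0,0,0],[0,0,0,0,0,0],[0,0,0,0,0,0],[0,0,0,0,0,0]]' 0 50
python3 - <<'E'
from h import *
print(T())
E
```

```text
clock: 9.7
position: [0.5155, -0.2847, 0.0809]
ee_rot: [-0.004, 0.999, -0.044, -0.0]
contact_force: [0.0, -0.8, 0.4]
width: 0.0856
clock: 10.58
position: [0.5162, -0.2852, 0.082]
ee_rot: [-0.004, 0.999, -0.044, 0.001]
contact_force: [-0.0, 1.0, 6.1]
width: 0.0295
[[ 0.99612757 -0.08790261  0.00173256  0.51618492]
 [-0.08791329 -0.99609931  0.00757772 -0.28518562]
 [ 0.0010597  -0.00770069 -0.99996979  0.0819974 ]
 [ 0.          0.          0.          1.        ]]
```

```bash
cat > aim.py <<'E'
from h import *
C=np.array([.5935,.0978,.038]); n=-.5*EX+.866*Z; z=-n; Rm=np.c_[np.cross(-D,z),-D,z]
for d in (.22,.15): print(row(mk(Rm,C+d*n)))
t=T(); s=t[:3,3]+.15*t[:3,2]; print("spot err mm",((s-C)*1000).round(1),"ang",np.degrees(np.arccos(-t[:3,2]@n)),"q",manip.get_state()["qpos"].round(2))
E
python3 aim.py
```

```text
([-0.0622, -0.3591, -0.1438, 3.8, 29.7, -15.8], 'rows>=', np.float64(6.3))
([-0.0287, -0.3683, -0.0831, 3.8, 29.7, -15.8], 'rows>=', np.float64(6.1))
spot err mm [ -77.1 -381.8 -106. ] ang 29.82541725366759 q [-0.63  0.42  1.69  0.01  1.04  1.03]
```

```bash
python3 -m crank '[[0,0,-0.03,0,0,0],[0,0,-0.07,0,0,0],[0,0,-0.12,0,0,0],[0,0,-0.17,0,0,0],[0,0,-0.17,0,0,0]]' - 60; python3 aim.py
```

```text
clock: 11.2
position: [0.5176, -0.2878, 0.2561]
ee_rot: [-0.002, 0.999, -0.044, 0.004]
contact_force: [0.1, -0.3, -2.8]
width: 0.0296
([-0.0643, -0.3603, 0.0283, 4.1, 29.3, -15.7], 'rows>=', np.float64(5.9))
([-0.0312, -0.3698, 0.0892, 4.1, 29.3, -15.7], 'rows>=', np.float64(6.1))
spot err mm [ -74.6 -385.2   68.1] ang 29.490815979697327 q [-0.63  0.29  1.43  0.01  1.42  1.03]
```

```bash
python3 -m crank '[[-0.006,-0.036,0.003,0.4,2.9,-1.6],[-0.013,-0.072,0.006,0.8,5.9,-3.1],[-0.019,-0.108,0.008,1.2,8.8,-4.7],[-0.026,-0.144,0.011,1.6,11.7,-6.3],[-0.032,-0.18,0.014,2,14.7,-7.9],[-0.039,-0.216,0.017,2.5,17.6,-9.4],[-0.045,-0.252,0.02,2.9,20.5,-11],[-0.051,-0.288,0.023,3.3,23.4,-12.6],[-0.058,-0.324,0.025,3.7,26.4,-14.1],[-0.0643,-0.36,0.028,4.1,29.3,-15.7],[-0.0643,-0.36,0.028,4.1,29.3,-15.7],[-0.0643,-0.36,0.028,4.1,29.3,-15.7]]'; python3 aim.py
python3 - <<'E'
from h import *
f,W,d=cam("wrist"); cv2.imwrite("pics/w6.png",f); np.save("w6.npy",W)
E
```

```text
clock: 12.7
position: [0.4847, 0.0765, 0.2274]
ee_rot: [-0.025, 0.962, 0.093, 0.256]
contact_force: [-0.1, -0.3, -2.4]
width: 0.0297
([0.0014, -0.0002, -0.0005, -0.1, 0.2, 0.0], 'rows>=', np.float64(0.0))
([0.0016, -0.0001, 0.0695, -0.1, 0.2, 0.0], 'rows>=', np.float64(1.1))
spot err mm [-35.6  -6.9  59.3] ang 0.4959012809615051 q [-0.09 -0.1   2.07  0.22  0.68  1.15]
```

View pics/w6.png

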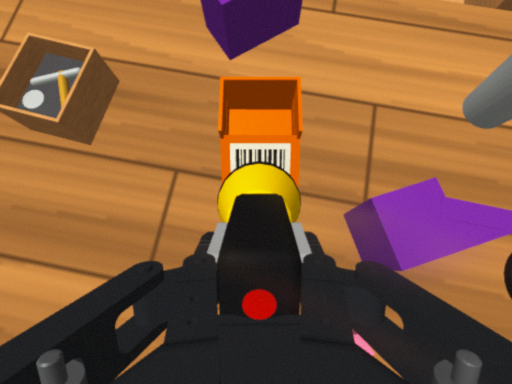

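The scanner is held straight; its nose (259, 200) lines up sideways with the label (260, 158). I'll advance to 80 mm and check how it sits in the hand.

```bash
python3 -m crank '[[0.0016,0,0.02,0,0,0],[0.0016,0,0.04,0,0,0],[0.0016,0,0.055,0,0,0],[0.0016,0,0.065,0,0,0],[0.0016,0,0.0695,0,0,0],[0.0016,0,0.0695,0,0,0],[0.0016,0,0.0695,0,0,0]]'; python3 aim.py
python3 - <<'E'
from h import *
t=T(); f,W,d=cam("wrist"); P=(W-t[:3,3])@t[:3,:3]
hsv=cv2.cvtColor(f,cv2.COLOR_BGR2HSV); z=np.isfinite(W[...,2])
m=z&(abs(P[...,0])<.03)&(abs(P[...,1])<.014)&(abs(P[...,2]+.056)<.012); q=P[m]
if len(q)>20:
    c=q.mean(0); print("top",len(q),c,q.min(0),q.max(0),"n",np.linalg.svd(q-c,full_matrices=False)[2][2])
y=z&(abs(hsv[...,0].astype(int)-27)<6)&(hsv[...,1]>150)&(P[...,2]>.02)&(P[...,2]<.08); q=P[y]; print("nose",len(q),q.min(0),q.max(0))
E
```

```text
clock: 13.62
position: [0.5209, 0.0828, 0.1691]
ee_rot: [-0.025, 0.962, 0.092, 0.257]
contact_force: [0.2, -0.1, -1.7]
width: 0.0292
([-0.0014, -0.0009, -0.0694, -0.0, 0.0, -0.0], 'rows>=', np.float64(1.1))
([-0.0014, -0.0009, 0.0006, -0.0, 0.0, -0.0], 'rows>=', np.float64(0.0))
spot err mm [ 1.  -0.7  1.1] ang 0.46827499485673024 q [-0.06  0.03  2.12  0.27  0.5   1.11]
top 6028 [ 0.0100367  -0.00018459 -0.05511497] [-0.00689983 -0.01399307 -0.06797227] [ 0.02043493  0.01399689 -0.04400165] n [-0.24003539 -0.00672531  0.97074084]
nose 2529 [-0.00697214 -0.02977886  0.02041337] [0.03038874 0.02874563 0.058846  ]
```

```bash
python3 -m crank '[[0,0,0,0,0,0],[0,0,0,0,0,0],[0,0,0,0,0,0],[0,0,0,0,0,0],[0,0,0,0,0,0],[0,0,0,0,0,0],[0,0,0,0,0,0],[0,0,0,0,0,0],[0,0,0,0,0,0],[0,0,0,0,0,0],[0,0,0,0,0,0],[0,0,0,0,0,0],[0,0,0,0,0,0],[0,0,0,0,0,0],[0,0,0,0,0,0],[0,0,0,0,0,0]]'; python3 aim.py;  python3 - <<'E'
from h import *
t=T(); f,W,d=cam("wrist"); P=(W-t[:3,3])@t[:3,:3]; z=np.isfinite(W[...,2])
m=z&(P[...,0]>.014)&(P[...,0]<.025)&(abs(P[...,1])<.012)&(P[...,2]>-.05)&(P[...,2]<-.005); q=P[m]; print("side x vs z slope",len(q),np.polyfit(q[:,2],q[:,0],1) if len(q) else 0)
m=z&(abs(P[...,0]-.002)<.01)&(abs(P[...,1])<.012)&(abs(P[...,2]+.056)<.008); q=P[m]; print("top z vs x",len(q),np.polyfit(q[:,0],q[:,2],1) if len(q) else 0)
f,W,d=cam("side"); cv2.imwrite("pics/s2.png",cv2.resize(f[90:270,150:390],None,fx=2.5,fy=2.5))
E
python3 sc.py -5.1 .5176 -.2878 .256
```

```text
clock: 15.68
position: [0.5209, 0.0829, 0.1692]
ee_rot: [-0.025, 0.962, 0.092, 0.257]
contact_force: [-0.0, -0.4, -1.4]
width: 0.0294
([-0.0015, -0.0009, -0.0694, -0.0, 0.0, -0.0], 'rows>=', np.float64(1.1))
([-0.0014, -0.0008, 0.0006, -0.0, 0.0, -0.0], 'rows>=', np.float64(0.0))
spot err mm [ 1.  -0.6  1.2] ang 0.46752159832343293 q [-0.06  0.03  2.12  0.27  0.5   1.11]
side x vs z slope 2247 [-0.00446175  0.01934743]
top z vs x 2816 [ 0.01806959 -0.05675479]
([-0.0204, 0.3633, -0.1121, -4.2, -29.8, 15.7], 'rows>=', np.float64(6.1))
```

View pics/s2.png

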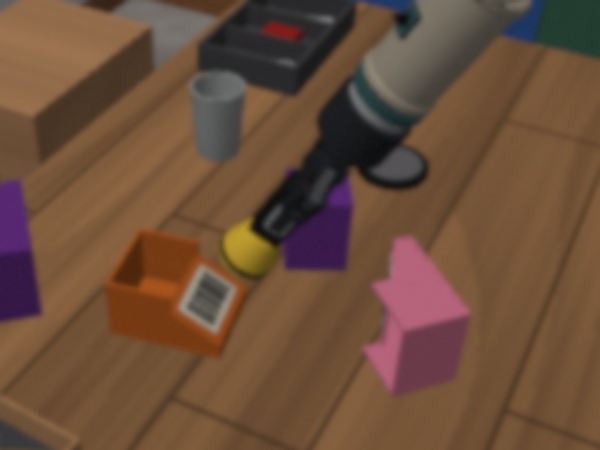

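The scanner nose (250, 245) faces the label (208, 297) squarely with a clear gap. It has been held for more than 2 s, so I'll back off and return, and measure the empty pad.

```bash
python3 -m crank '[[0,0,-0.02,0,0,0],[0,0,-0.045,0,0,0],[-0.002,0,-0.07,0,0,0],[-0.002,0,-0.09,0,0,0],[-0.002,0,-0.09,0,0,0]]'
python3 - <<'E'
from h import *
from scipy.optimize import least_squares
for n in("top","side"):
    f,W,d=cam(n); near=(abs(W[...,0]-.52)<.075)&(abs(W[...,1]+.288)<.075)
    p=W[near&(W[...,2]>.007)&(W[...,2]<.017)][:,:2]*1000
    h=cv2.convexHull(p.astype(np.float32))[:,0]
    r=least_squares(lambda v:np.hypot(*(h-v).T)-50,[517,-288],loss="cauchy",f_scale=1).x; print(n,len(p),r,(np.hypot(*(h-r).T)-50).round(1))
E
python3 sc.py -5.1 .5176 -.2865 .256
```

```text
clock: 16.4
position: [0.4756, 0.0738, 0.2478]
ee_rot: [-0.024, 0.961, 0.092, 0.259]
contact_force: [0.6, -0.4, -2.8]
width: 0.0297
top 960 [ 518.7922473  -286.26422086] [10.5 -1.4 -0.9 -0.5 -0.5 -0.3 -0.3 -0.2  0.5  0.1 -0.5 -0.5  0.2 -0.1
 -0.8 -0.3 -0.   0.5 -0.3 -0.5 -0.9 -1.1 -0.5  9.6  9.5]
side 356 [ 518.56612604 -284.51688574] [-2.2 -0.2  0.3  0.   0.8  0.8 -0.7 -0.5 -0.2 -0.8  0.4  0.3 -0.1  0.4
 -0.7 -0.3  0.2  0.9  0.3 -1.3 -6.7]
([-0.0179, 0.362, -0.0223, -4.2, -29.8, 15.7], 'rows>=', np.float64(5.8))
```

```bash
python3 -m crank '[[-0.0018,0.036,-0.01,-0.4,-3,1.6],[-0.0036,0.072,-0.02,-0.8,-6,3.1],[-0.0054,0.108,-0.025,-1.3,-8.9,4.7],[-0.007,0.145,-0.03,-1.7,-11.9,6.3],[-0.009,0.181,-0.03,-2.1,-14.9,7.8],[-0.0107,0.217,-0.03,-2.5,-17.9,9.4],[-0.0125,0.253,-0.028,-2.9,-20.9,11],[-0.0143,0.29,-0.025,-3.4,-23.8,12.6],[-0.016,0.326,-0.023,-3.8,-26.8,14.1],[-0.018,0.362,-0.022,-4.2,-29.8,15.7],[-0.018,0.362,-0.022,-4.2,-29.8,15.7],[-0.018,0.362,-0.022,-4.2,-29.8,15.7]]'; python3 sc.py -5.1 .518 -.286 .083
```

```text
clock: 18.0
position: [0.5178, -0.286, 0.254]
ee_rot: [-0.001, 0.999, -0.045, -0.001]
contact_force: [0.9, 0.2, -1.7]
width: 0.0295
([0.0006, 0.0003, 0.171, -0.1, 0.1, -0.0], 'rows>=', np.float64(2.7))
```

```bash
python3 -m crank '[[0,0,0.04,0,0,0],[0,0,0.08,0,0,0],[0,0,0.12,0,0,0],[0,0,0.145,0,0,0],[0,0,0.16,0,0,0],[0,0,0.166,0,0,0],[0,0,0.169,0,0,0],[0,0,0.171,0,0,0],[0,0,0.172,0,0,0],[0,0,0.172,0,0,0]]'; python3 sc.py -5.1 .518 -.286 .082
```

```text
clock: 19.25
position: [0.5175, -0.2858, 0.0823]
ee_rot: [-0.001, 0.999, -0.045, -0.001]
contact_force: [0.2, 0.1, -2.1]
width: 0.0298
([0.0005, 0.0002, 0.0003, -0.1, 0.1, -0.0], 'rows>=', np.float64(0.0))
```

```bash
python3 -m crank '[[0,0,0.001,0,0,0],[0,0,0.002,0,0,0],[0,0,0.002,0,0,0],[0,0,0.002,0,0,0]]'
```

```text
clock: 19.75
position: [0.5177, -0.2858, 0.0819]
ee_rot: [-0.001, 0.999, -0.045, -0.001]
contact_force: [-2.0, 2.1, 7.2]
width: 0.0293
```

Contact with the pad (7 N up). I'll release and withdraw.

```bash
python3 -m crank '[[0,0,0,0,0,0],[0,0,0,0,0,0],[0,0,0,0,0,0],[0,0,0,0,0,0],[0,0,0,0,0,0],[0,0,-0.02,0,0,0],[0,0,-0.05,0,0,0],[0,0,-0.1,0,0,0],[0,0,-0.15,0,0,0],[0,0,-0.2,0,0,0],[0,0,-0.22,0,0,0],[0,0,-0.22,0,0,0]]' 1
python3 - <<'E'
from h import *
from scipy.optimize import least_squares
f,W,d=cam("wrist"); cv2.imwrite("pics/w7.png",f)
near=(abs(W[...,0]-.52)<.08)&(abs(W[...,1]+.288)<.08)
t=W[near&(W[...,2]>.128)&(W[...,2]<.145)]; c=t.mean(0); n=np.linalg.svd(t-c,full_matrices=False)[2][2]
print("top",len(t),np.median(t,0),cv2.minAreaRect((t[:,:2]*1000).astype(np.float32)),"n",n)
f,W,d=cam("top")
p=W[(abs(W[...,0]-.6)<.1)&(abs(W[...,1]-.1)<.1)&(W[...,2]>.06)]; print("bin",np.percentile(p[:,2],[50,98]))
for nm,(u0,u1,v0,v1) in dict(tin=(320,356,116,156),carton=(105,150,155,202)).items():
    P=W[v0:v1,u0:u1].reshape(-1,3); P=P[P[:,2]>.02]; print(nm,P.min(0).round(3),P.max(0).round(3))
E
```

```text
clock: 21.25
position: [0.5185, -0.2866, 0.3038]
ee_rot: [0.0, 0.999, -0.045, 0.001]
contact_force: [-0.0, 0.8, -0.4]
width: 0.0852
top 891 [ 0.51935228 -0.28462106  0.13775125] ((517.1107177734375, -284.5343017578125), (30.007339477539062, 39.26929473876953), 85.15280151367188) n [ 0.01343414 -0.00743805  0.99988209]
bin [0.07354902 0.07843071]
tin [ 0.715 -0.248  0.02 ] [ 0.789 -0.173  0.11 ]
carton [0.587 0.335 0.02 ] [0.704 0.44  0.076]
```

View pics/w7.png

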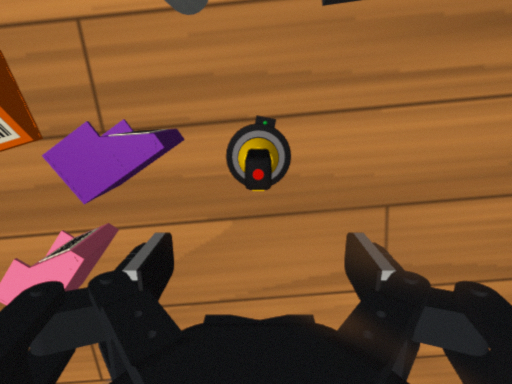

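The scanner stands centred on the pad (top at 258, 172; ring at 258, 155), upright and released. I'll hand in the job.

```bash
python3 -c "
from rig import job; print(job.sign_off())"
```

```text
the job is handed in; nothing more can be done
None
```

The job is done and handed in at about 21 s of the 66 s; the hand-in gives no verdict, so these are my own checks.

- **Bin:** I gripped it by the rim, tipped it upright about its bottom edge and released it. In the last check its top edge was at about 75 mm, and just after release the label's normal measured 30° from vertical, as it should.
- **Scan:** I held the scanner over the label for more than 2 s. By the arm's pose and the measured label, the reading point was within about 2 mm of the label's centre and the beam about 0.5° off its normal. It had not tilted in the grip, and the side picture showed a clear gap to the bin.
- **Scanner on its pad:** It stands released with its top at 138 mm, tilted under 1° and within about 2 mm of the pad's centre. The pad fits from different cameras differed by about 2 mm, so that offset is uncertain by about as much.
- **Tin and carton:** Their measured outlines match the start to within 2 mm.

Nothing failed. The first grip closed on the bin wall at an angle (an 11 mm opening on a 4 mm wall), but the wall squared up in the fingers as I lifted.

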